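# Stand the wet board in the drying stand

### The arm

A 7-joint arm with a two-finger parallel gripper is mounted at the origin on a cart in front of the work surface, level with it; the furniture and walls round the work are solid. World frame = base frame: x ahead of the robot, y to its left, z up, the work surface at z = 0. Lengths are in mm, angles in rad, forces in N, time in s.
With the tool pointing down it reaches from about 425 to 875 mm from the base axis. Payload 9.9 kg.
Tool frame: the origin (TCP) lies midway between the tips of the shut fingers; the grasp point (between the pads) lies 19 mm behind it; z points along the fingers, y is the line along which they close (so a half turn about z gives the same grasp; the last joint's range is limited). The gripper opens to 85 mm and grips with 20 to 120 N. Pads are 22 mm wide; open, the fingers measure 114 mm over their backs; the gripper's body (76 mm by 85 mm) begins 54 mm behind the grasp point. The pads swing forward as they close: fully open they stand 13 mm farther back than shut.
Start: joints at [1.146, 0.576, 0.025, 1.437, -0.015, 1.129, -0.057], TCP at [225.617, -636.181, 231.289] pointing down, gripper open.
Joint ranges: [-2.76, 2.76], [-0.34, 2.15], [-1.52, 1.57], [0.19, 2.46], [-1.09, 4.23], [0.17, 1.99], [-2.82, 2.82]. Speed limits (rad/s): [2.22, 2.22, 3.01, 3.01, 3.14, 3.14, 3.14].

### API

Orientations are given as a unit quaternion [w, x, y, z].
In Python, from plant import manip, cams, workorder gives the robot as it stands. The module is installed in compiled form; this text tells all that it offers.
- The arm moves only by the shell command python3 -m jog 'ROWS' [OPENING] [FORCE]. ROWS is text: rows parted by semicolons, each of 4 numbers parted by spaces: the shift along the tool's x, y, z in m, then the turn about the tool's z in rad. In form: tx ty tz twist; .... A call has 1 to 20 rows; each row shifts and turns the commanded pose from where the row before left it, along the tool's axes as they then stand; what a row does not reach is not made up. A row lasts 1/12 s, in which the tool goes at most 41.7 mm and 7.16 degrees, less where a joint would pass 70% of its speed; a pose out of reach is approached as far as the arm can. A call is refused whole if a number of a shift passes 0.0417 or a number of a turn 0.125, either way. A call with a gripper value outside its range is refused whole. OPENING is the closure in counts, from 0 (fully open) to 255 (shut), set as the call begins (- or left out, the last holds). The fingers move at their own pace and stop on an object; FORCE is the grip in N (left out, the last holds). Time passes only in rows, so rows that do not move let the fingers close. It gives the time, the measured TCP pose, the force, the opening and the grip force at its end, in the units of the state.
- manip.read_state(): the state, without advancing time (a new reading comes with each control period).
- cams.get_image(name): name is "scene" or "top" or "wrist"; returns the picture (400x640x3 uint8, red, green, blue); there is no depth.
- cams.camera_params(name): a dict with "fx", "fy", "cx", "cy" (pixels), "k1" (the pictures are not rectified: a ray, as slopes to the right and down, at radius r is drawn at 1 + k1 r^2 times it, then the intrinsics apply), "pose" (4x4, takes a point from camera to world coordinates). Camera axes: x right, y down, z forward; pixel columns grow to the right and rows downward; lengths in mm; the calibration is good to about 2 mm. A picture is of the moment at which its call begins: read the wrist's pose just before it. camera_params takes no time and is no camera call; for the wrist camera it gives the pose at the moment of the call.
- workorder.sign_off(): hands the job in; it is judged then, once.
The state is a dict: "time": time; "joints": joint angles; "joint_vel": joint speeds; "effort": joint torques, N m; "position": TCP position; "orientation": TCP orientation; "wrist_force": force on the tool from outside, world axes, zero at the start; "torque": the same for the moment, N m; "width": finger opening in mm; "finger_force": force on a finger pad.
Only numpy, scipy, OpenCV 4.12 (cv2) and the standard library are available. Lean on these libraries where they do the work, as an engineer would, in place of code of your own. Each camera call takes 0.05 s, during which the arm holds its last target. There are 200 camera calls.

### The job

The small wooden board was left propped against a spice jar. Take it and stand it in the drying stand on the drainer to dry: on its foot end, centred and square, its foot right against the foot bar, on the panel side of it, and its back leaning on the low back panel. Set it down and lean it gently, without letting it drop or flop over, and leave the other things where they are.

Things in the scene. Friction and masses are not known exactly. Their poses are not given: they have to be found in the camera images.
- board: loose wooden board, dark groove on each face, 200 mm long (z, foot to top end), 120 wide (y), 15 thick (x), 0.22 to 0.45 kg. Origin: middle of its foot end, the short end it stands on at the start and must stand on. At the start it leans 30 degrees from vertical, top end away from the robot, on the spice jar's lid; its upper 75 mm are free all round, to be pinched across the thickness.
- board_top (a point): middle of the board's top end, 200 mm along z from board
- spice_jar: spice jar with a dark lid, 41 mm in diameter, 105 mm tall, fixed. Origin: centre of its underside; its x points the way the board leans
- stand: fixed slick wooden stand on the drainer. Base x -116 to 19 mm, 210 wide (y), 12 thick; upright panel, front face x = 0, 14 thick, 190 wide, top 110 above the base's top. Foot bar along y on the base, 18 high, 13 wide, its panel-side face at x between -72 and -52: not reported, find it by touch or sight. Origin: underside, below the middle of the panel's front face; x from bar to panel, z up.
- mug: white mug with a handle, 92 x 127 x 95 mm, loose, a bystander. Origin: centre of the underside of its extents (handle included)
- garlic: garlic bulb, about 53 mm, loose, a bystander. Origin: centre of its underside

How it is judged:
By the outcome, as a careful person would: the job done as asked, in the order asked, and still so for the second after the job is handed in, with the robot touching nothing.
It also fails if it takes over 46 s, if anything falls off the work surface, if the arm or the gripper's body presses on something with over 40 N, if the wrist force passes 120 N, or if a joint passes its speed limit or range.

## Working session

There is one attempt and no reset: what is moved stays moved. The work goes in short steps, Python scripts to look and compute and a shell command to move; the robot and the scene stay as the last step left them, time stands still between calls to the robot, and variables do not carry over. Pictures are saved under pics/ and viewed, at most 10 in all, crops included, and the job is handed in when it is done.

```bash
mkdir -p pics; cat > h.py <<'E'
import numpy as np,cv2
from plant import manip,cams,workorder
def save(n,f):
    p=cams.camera_params(n);im=cams.get_image(n);cv2.imwrite('pics/'+f,im[:,:,::-1]);return p,im
def ray(p,u,v):
    x=(u-p['cx'])/p['fx'];y=(v-p['cy'])/p['fy'];s=1.
    for _ in range(20):
        s=1+p['k1']*((x/s)**2+(y/s)**2)
    T=np.array(p['pose']);d=T[:3,:3]@np.array([x/s,y/s,1]);return T[:3,3],d
def atz(p,u,v,z):
    o,d=ray(p,u,v);return o+d*(z-o[2])/d[2]
def proj(p,X):
    T=np.array(p['pose']);c=T[:3,:3].T@(np.array(X)-T[:3,3]);x,y=c[0]/c[2],c[1]/c[2];s=1+p['k1']*(x*x+y*y)
    return p['fx']*x*s+p['cx'],p['fy']*y*s+p['cy']
def tri(L):
    A=np.zeros((3,3));b=np.zeros(3)
    for p,u,v in L:
        o,d=ray(p,u,v);d=d/np.linalg.norm(d);M=np.eye(3)-np.outer(d,d);A+=M;b+=M@o
    X=np.linalg.solve(A,b);return X,[np.round(np.array(proj(p,X))-[u,v],1) for p,u,v in L]
E
python3 - <<'E'
from h import *
np.set_printoptions(precision=3,suppress=True)
for n in('scene','top'):
    p,_=save(n,n+'1.png');print(n,p)
s=manip.read_state();print(s)
E
```

```text
scene {'fx': 386.0907621241697, 'fy': 386.0907621241697, 'cx': 318.185838014825, 'cy': 200.62548159522535, 'k1': -0.049711144095320146, 'pose': array([[ -0.851,  -0.397,   0.343, 284.163],
       [ -0.525,   0.647,  -0.553, 389.185],
       [ -0.003,  -0.65 ,  -0.76 , 779.451],
       [  0.   ,   0.   ,   0.   ,   1.   ]])}
top {'fx': 489.5927000999227, 'fy': 489.5927000999227, 'cx': 329.00155784625986, 'cy': 196.94212537554992, 'k1': 0.023479548441467855, 'pose': array([[  -0.001,   -0.978,    0.208,  294.96 ],
       [  -1.   ,    0.001,    0.   ,  -94.555],
       [  -0.   ,   -0.208,   -0.978, 1368.513],
       [   0.   ,    0.   ,    0.   ,    1.   ]])}
{'time': 0.1, 'joints': array([ 1.146,  0.576,  0.025,  1.438, -0.015,  1.129, -0.057]), 'joint_vel': array([-0.001, -0.002, -0.001, -0.002, -0.001,  0.001, -0.002]), 'effort': array([  0.006, -76.731,   2.258, -28.661,   0.016,   0.009,  -0.   ]), 'position': array([ 225.493, -635.803,  230.545]), 'orientation': array([-0.001,  0.986,  0.17 , -0.   ]), 'wrist_force': array([-0.021,  0.349, -0.203]), 'torque': array([-0.029, -0.028, -0.004]), 'finger_force': 0.0, 'width': 85.34557720668425}
```

View pics/scene1.png

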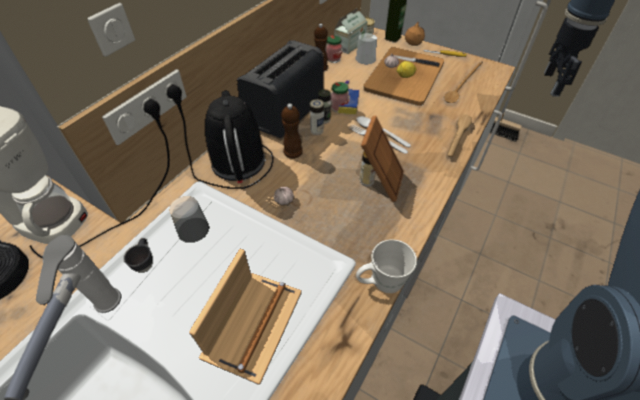

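View pics/top1.png

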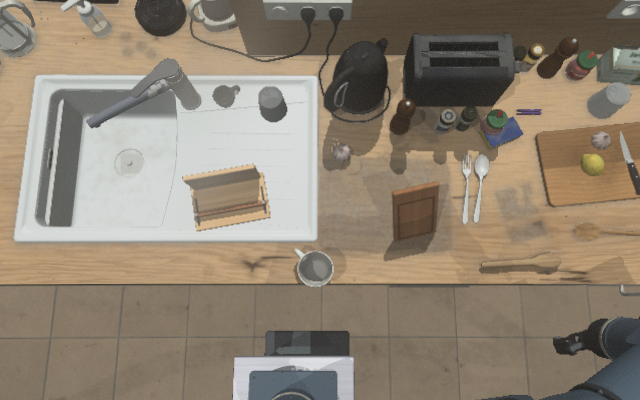

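Scene view: board near (385,160), stand near (248,315), mug (388,267). Top view: board at (415,212), stand at (230,196), mug (315,268). Next I'll enlarge crops to pick the corners.

```bash
python3 - <<'E'
import cv2,numpy as np
t=cv2.imread('pics/top1.png');s=cv2.imread('pics/scene1.png')
def c(im,x,y,w,h,k=None):
    o=cv2.resize(im[y:y+h,x:x+w],(400,300),interpolation=cv2.INTER_CUBIC)
    f=400/w
    for u in range((x//10+1)*10,x+w,10):
        cv2.line(o,(int((u+.5-x)*f),0),(int((u+.5-x)*f),6 if u%50 else 16),(0,255,0),1)
        if u%20==0: cv2.putText(o,str(u),(int((u-x)*f)-8,16),0,.33,(0,0,255),1)
    for v in range((y//10+1)*10,y+h,10):
        cv2.line(o,(0,int((v+.5-y)*f)),(6,int((v+.5-y)*f)),(0,255,0),1)
        cv2.putText(o,str(v),(8,int((v-y)*f)+4),0,.33,(0,0,255),1)
    return o
o=np.vstack([np.hstack([c(t,375,170,100,75),c(t,180,160,100,75)]),np.hstack([c(s,320,110,128,96),c(s,180,245,140,105)])])
cv2.imwrite('pics/c1.png',o)
E
```

```text
(no output)
```

View pics/c1.png

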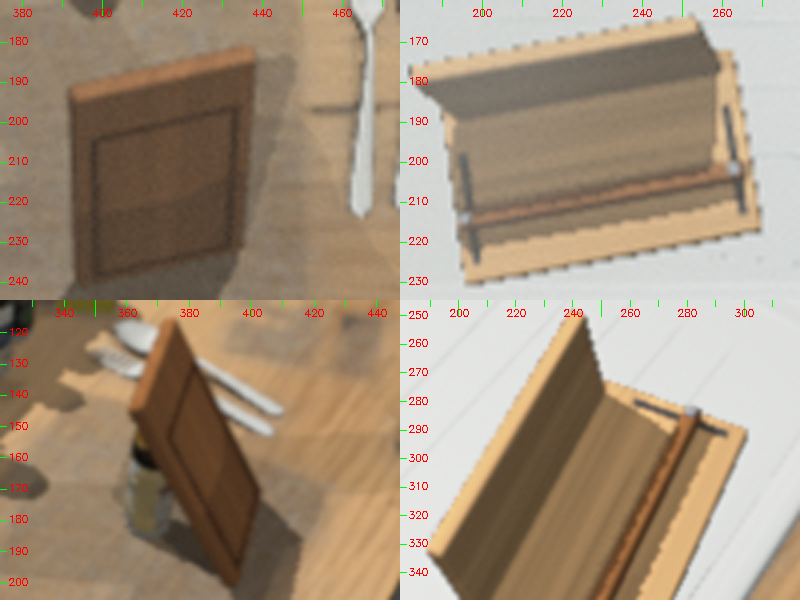

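```bash
cat >> h.py <<'E'
def Rz(a): return np.array([[np.cos(a),-np.sin(a),0],[np.sin(a),np.cos(a),0],[0,0,1.]])
def Ry(a): return np.array([[np.cos(a),0,np.sin(a)],[0,1,0],[-np.sin(a),0,np.cos(a)]])
E
cat > fit.py <<'E'
from h import *
from scipy.optimize import least_squares
np.set_printoptions(precision=2,suppress=True)
T=cams.camera_params('top');S=cams.camera_params('scene')
t1=lambda X,Y:(T,375+X/4-.4,170+Y/4-.4); t2=lambda X,Y:(T,180+(X-400)/4-.4,160+Y/4-.4)
s1=lambda X,Y:(S,320+X/3.125-.35,110+(Y-300)/3.125-.35); s2=lambda X,Y:(S,180+(X-400)/400*140-.3,245+(Y-300)/400*140-.3)
B=[((-7.5,60,200),t1(72,102)),((-7.5,-60,200),t1(255,65)),((7.5,60,200),t1(68,88)),((7.5,-60,200),t1(252,45)),((-7.5,60,0),t1(76,283)),((-7.5,-60,0),t1(243,248)),
 ((-7.5,-60,0),s1(260,490)),((-7.5,60,0),s1(237,587))]
def fb(q):
    return np.array([np.array(proj(c,np.array([q[0],q[1],3.75])+Rz(q[2])@Ry(np.pi/6)@np.array(X)))-[u,v] for X,(c,u,v) in B]).ravel()
r=least_squares(fb,[450,-270,.2]);print('board',r.x,'\n',r.fun.reshape(-1,2))
b=r.x;print('top',np.array([b[0],b[1],3.75])+Rz(b[2])@Ry(np.pi/6)@[0,0,200])
P=[((0,95,122),t2(413,80)),((0,-95,122),t2(697,27)),((0,95,12),t2(460,118)),((0,-95,12),t2(718,73)),((-116,105,12),t2(467,283)),((-116,-105,12),t2(760,230)),
 ((-116,-105,12),s2(746,430)),((14,-95,122),s2(583,310)),((0,-95,12),s2(605,390))]
def fs(q):
    return np.array([np.array(proj(c,q[:3]+Rz(q[3])@np.array(X)))-[u,v] for X,(c,u,v) in P]).ravel()
r=least_squares(fs,[500,180,0,.2]);print('stand',r.x,'\n',r.fun.reshape(-1,2))
q=r.x
for pt in (t2(600,190),t2(520,204),t2(690,172),s2(665,440),s2(590,590)):
    X=atz(*pt,q[2]+30);print('bar top panel edge, stand frame',Rz(-q[3])@(X-q[:3]))
E
python3 fit.py
```

```text
board [ 475.13 -332.07    0.23] 
 [[ 0.   -0.41]
 [ 0.91 -1.92]
 [-0.7  -1.22]
 [-0.42 -1.12]
 [ 0.27  1.67]
 [ 0.09  0.67]
 [ 1.5   0.96]
 [ 0.73  0.69]]
top [ 572.5  -309.31  176.96]
stand [620.94 193.66   1.79   0.17] 
 [[ 0.01  0.33]
 [ 1.16  1.6 ]
 [-0.37  0.21]
 [ 1.62  0.35]
 [-0.91 -0.41]
 [ 0.57  0.07]
 [ 1.16  0.32]
 [-4.35 -0.76]
 [ 1.23  0.54]]
bar top panel edge, stand frame [-72.06   0.07  30.  ]
bar top panel edge, stand frame [-72.38  55.83  30.  ]
bar top panel edge, stand frame [-70.12 -63.16  30.  ]
bar top panel edge, stand frame [-65.17 -66.48  30.  ]
bar top panel edge, stand frame [-67.2   53.53  30.  ]
```

```bash
python3 -m jog '0 0 -0.003 -0.1216;0 0 -0.003 -0.1216;0 0 -0.003 -0.1216;0 0 -0.003 -0.1216;0 0 -0.003 -0.1216;0 0 -0.003 -0.1216;0 0 -0.003 -0.1216;0 0 -0.003 -0.1216;0 0 -0.003 -0.1216;0 0 -0.003 -0.1216;0 0 -0.003 -0.1216;0 0 -0.003 -0.1216' 0 30; python3 -m jog '0.02 0.0333 0 0;0.02 0.0333 0 0;0.02 0.0333 0 0;0.02 0.0333 0 0;0.02 0.0333 0 0;0.02 0.0333 0 0;0.02 0.0333 0 0;0.02 0.0333 0 0;0.02 0.0333 0 0;0.02 0.0333 0 0;0.02 0.0333 0 0;0.02 0.0333 0 0;0 0 0 0;0 0 0 0;0 0 0 0;0 0 0 0'; python3 - <<'E'
from h import *
p,im=save('wrist','w1.png');print(p);s=manip.read_state();print(s['time'],s['position'],s['orientation'],s['joints'])
E
```

```text
time: 1.1
position: [225.4, -636.0, 267.0]
orientation: [-0.0, 0.619, 0.785, 0.0]
wrist_force: [1.5, 0.1, 0.6]
width: 85.3
finger_force: 0.0
time: 2.43
position: [559.1, -313.1, 267.0]
orientation: [-0.0, 0.622, 0.783, -0.001]
wrist_force: [0.6, -0.3, -0.3]
width: 85.3
finger_force: 0.0
{'fx': 290.4509955445303, 'fy': 290.4509955445303, 'cx': 325.8713099678756, 'cy': 197.89935666087104, 'k1': -0.021332916382232725, 'pose': array([[ 9.74395107e-01,  2.15851252e-01,  6.29476951e-02,
         5.43359976e+02],
       [ 2.24820667e-01, -9.31432169e-01, -2.86163909e-01,
        -2.38165251e+02],
       [-3.13732974e-03,  2.92988655e-01, -9.56110770e-01,
         4.10181288e+02],
       [ 0.00000000e+00,  0.00000000e+00,  0.00000000e+00,
         1.00000000e+00]])}
2.4833 [ 559.05278282 -313.28348794  267.11589285] [-1.65363306e-04  6.22594716e-01  7.82544276e-01 -4.98192423e-04] [ 0.68387725  0.51754906 -0.40937383  1.47035128  0.21390703  1.19847983
  0.4709973 ]
```

View pics/w1.png

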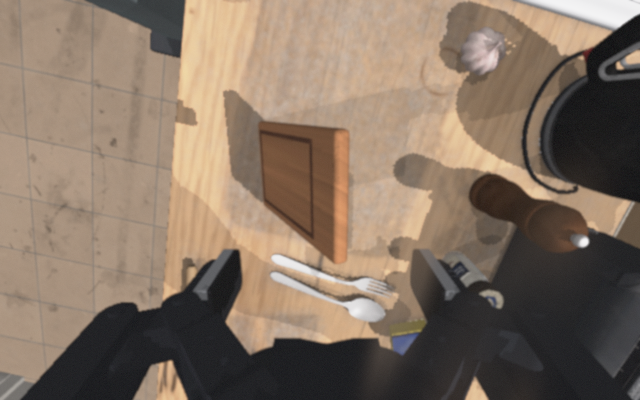

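The wrist view shows the board's top end as a strip from (340,128) to (340,262), with the fingers at its -y end.

```bash
python3 - <<'E'
from h import *
np.set_printoptions(precision=1,suppress=True)
p=cams.camera_params('wrist')
a,b,c,d=[atz(p,*q) for q in((331,128,180.7),(333,262,180.7),(348.5,130,173.2),(346.5,261,173.2))]
print(a,b,c,d,np.linalg.norm(a-b),np.linalg.norm(c-d),'yaw',[-np.arctan2(*(x-y)[:2]) for x,y in((a,b),(c,d))],'mid',(a+b+c+d)/4)
for q in((262,122),(260,180)): print(atz(p,*q,11))
E
```

```text
[ 549.7 -251.2  180.7] [ 578.  -363.6  180.7] [ 563.8 -250.   173.2] [ 590.9 -363.9  173.2] 115.8976056680238 117.0698471046297 yaw [np.float64(0.24681697634439234), np.float64(0.23350844416063318)] mid [ 570.6 -307.2  176.9]
[ 462.8 -273.8   11. ]
[ 473. -353.   11.]
```

```bash
python3 -m jog '0.001 0.001 0.015 0;0.001 0.001 0.015 0;0.001 0.001 0.015 0;0 0.001 0.015 0;0 0 0.015 0;0 0 0.015 0;0 0 0.013 0;0 0 0.012 0;0 0 0 0;0 0 0 0;0 0 0 0' 105 30
python3 - <<'E'
from h import *
p,im=save('wrist','w2.png')
E
```

```text
time: 3.4
position: [563.6, -308.4, 153.1]
orientation: [0.0, 0.622, 0.783, 0.0]
wrist_force: [0.3, 0.1, 0.8]
width: 50.2
finger_force: 0.0
```

View pics/w2.png

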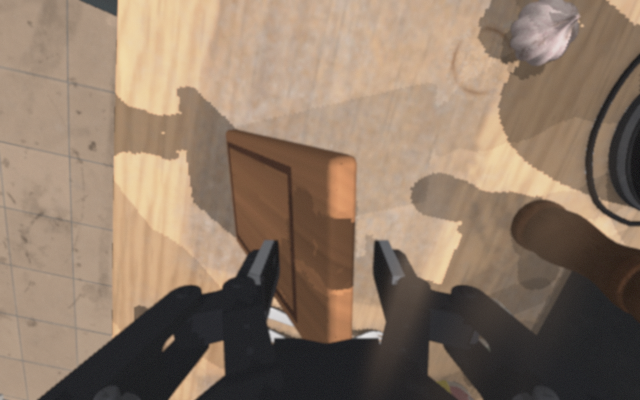

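The fingers straddle the board's top, with the finger tips at (265,250) and (385,250) and the board between them. Next I'll ease it upright.

```bash
python3 -m jog '0 -0.005 0 0;0 -0.005 0 0;0 -0.005 0 0;0 -0.005 0 0;0 -0.005 0 0;0 -0.005 0 0;0 -0.005 0 0;0 -0.005 0 0;0 -0.005 0 0;0 -0.005 0 0' 115; python3 -m jog '0 -0.005 0 0;0 -0.005 0 0;0 -0.004 0 0;0 -0.003 0 0;0 0 0 0;0 0 0 0' 150; python3 - <<'E'
from h import *
p,im=save('wrist','w3.png')
E
```

```text
time: 4.28
position: [514.1, -319.3, 152.2]
orientation: [-0.0, 0.622, 0.783, -0.0]
wrist_force: [0.4, -0.3, 1.3]
width: 47.1
finger_force: 0.3
time: 4.78
position: [498.1, -323.1, 152.3]
orientation: [-0.0, 0.622, 0.783, -0.0]
wrist_force: [-0.2, -0.6, -0.6]
width: 34.9
finger_force: 0.1
```

View pics/w3.png

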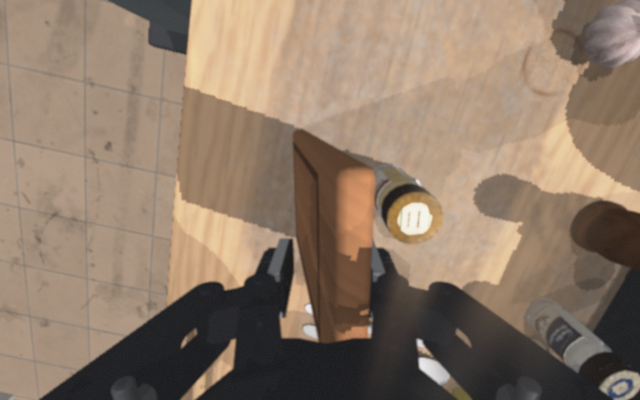

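The board now leans about 10° and rests on the rear finger at (375,260). The jar is at (413,218), undisturbed. Next I'll finish straightening and grip.

```bash
python3 -m jog '0 -0.004 0 0;0 -0.004 0 0;0 -0.004 0 0;0 -0.004 0 0;0 0 0 0;0 0 0 0' 178; python3 -m jog '0 -0.002 0 0;0 -0.001 0 0;0 0 0 0;0 0 0 0;0 0 0 0;0 0 0 0' 235 60;  python3 -m jog '0 0 -0.004 0;0 0 -0.01 0;0 0 -0.015 0;0 0 -0.015 0;0 0 0 0;0 0 0 0' 235 60; python3 - <<'E'
from h import *
p,im=save('wrist','w4.png');p,jm=save('scene','s4.png')
s=manip.read_state();print(s['wrist_force'],s['torque'],s['width'],s['position'])
c=cv2.resize(jm[100:250,290:490],(533,400))
cv2.imwrite('pics/c4.png',np.hstack([cv2.resize(im[:,100:560],(460,400))[:,:267],c])[:,:,::-1])
E
```

```text
time: 5.33
position: [482.3, -326.9, 152.4]
orientation: [0.0, 0.622, 0.783, -0.0]
wrist_force: [-0.2, -0.2, 0.8]
width: 25.8
finger_force: 0.0
time: 5.83
position: [479.8, -327.5, 152.5]
orientation: [0.0, 0.622, 0.783, -0.0]
wrist_force: [-2.3, -0.2, 5.9]
width: 14.2
finger_force: 61.4
time: 6.33
position: [480.2, -327.4, 196.9]
orientation: [0.001, 0.622, 0.783, 0.0]
wrist_force: [-0.5, -0.5, -4.3]
width: 14.1
finger_force: 60.3
[ 8.71512831e-02  3.62649025e-03 -3.85884166e+00] [ 0.00217639 -0.05248198  0.01370165] 14.427344334298972 [ 479.24964392 -327.12544815  195.55692118]
```

View pics/c4.png

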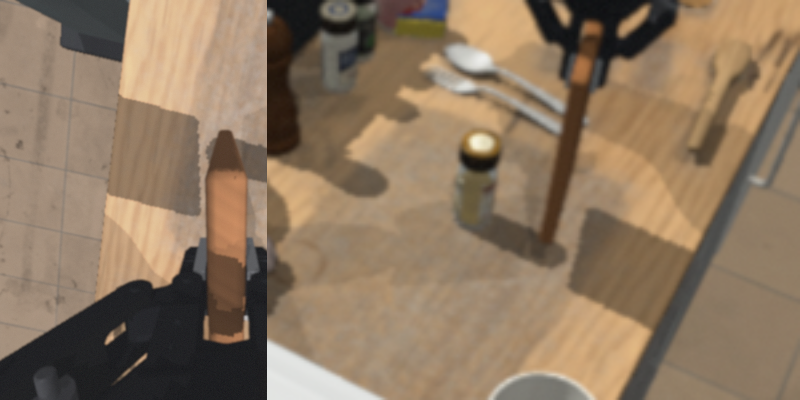

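The board hangs vertical in the grip, clear of the jar. I'll carry it to above the stand.

```bash
python3 -m jog '0 0 -0.015 0.014;0 0 -0.025 0.014;0 0 -0.025 0.014;0 0 -0.025 0.014;0 0 -0.007 0;0.01 0.004 0 0;0.02 0.008 0 0;0.03 0.011 0 0;0.032 0.012 0 0;0.032 0.012 0 0;0.032 0.012 0 0;0.032 0.012 0 0;0.032 0.012 0 0;0.032 0.012 0 0;0.032 0.012 0 0;0.032 0.012 0 0;0.032 0.012 0 0;0.032 0.012 0 0;0.032 0.012 0 0'; python3 -m jog '0.032 0.012 0 0;0.028 0.009 0 0;0.016 0.004 0 0;0.01 0.002 0 0;0.006 0 0 0;0 0 0 0;0 0 0 0;0 0 0 0;0 0 0 0'; python3 - <<'E'
from h import *
np.set_printoptions(precision=3,suppress=True)
p,im=save('wrist','w5.png');s=manip.read_state();print(s['time'],s['position'],s['orientation'],s['joints'],s['width'],s['finger_force']);np.save('w5.npy',p['pose'])
E
```

```text
time: 8.02
position: [560.1, 107.4, 290.8]
orientation: [-0.001, 0.643, 0.766, -0.001]
wrist_force: [0.4, 0.0, -4.0]
width: 14.0
finger_force: 60.4
time: 8.77
position: [572.4, 198.8, 293.3]
orientation: [0.0, 0.644, 0.765, -0.0]
wrist_force: [0.5, -0.1, -3.5]
width: 14.2
finger_force: 60.2
8.8167 [572.395 199.033 293.392] [ 0.     0.644  0.765 -0.   ] [-0.07   0.461 -0.541  1.52   0.246  1.229 -0.476] 14.30579451790477 60.23303031921387
```

View pics/w5.png

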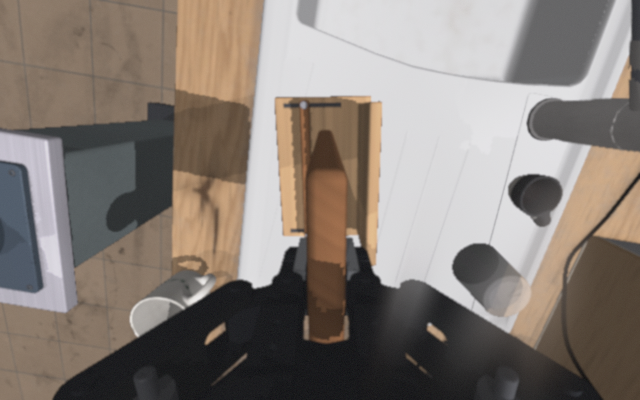

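The board is over the stand. The base's +y edge runs (276,97)–(340,97), the bar runs along u≈304, and the panel top is at (370–381,101). I'll zoom in to fix the stand.

```bash
python3 - <<'E'
import cv2
im=cv2.imread('pics/w5.png')[85:285,260:400]
cv2.imwrite('pics/c5.png',cv2.resize(im,(420,600),interpolation=cv2.INTER_CUBIC))
E
```

```text
(no output)
```

View pics/c5.png

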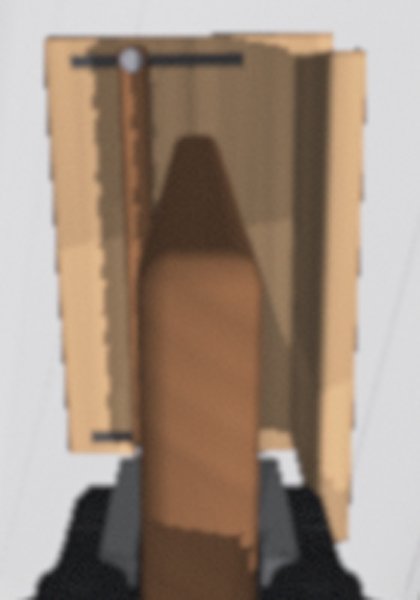

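```bash
cat > fit2.py <<'E'
from h import *
from scipy.optimize import least_squares
np.set_printoptions(precision=2,suppress=True)
W=cams.camera_params('wrist');W['pose']=np.load('w5.npy')
w=lambda X,Y:(W,260+X/3-.33,85+Y/3-.33)
P=[((-116,105,12),w(45,38)),((-116,-105,12),w(70,452)),((19,105,12),w(332,34)),((0,95,122),w(329,52)),((14,95,122),w(366,52)),((14,-95,122),w(345,542)),((0,95,12),w(295,50))]
f=lambda q:np.array([np.array(proj(c,q[:3]+Rz(q[3])@np.array(X)))-[u,v] for X,(c,u,v) in P]).ravel()
r=least_squares(f,[620,190,2,.17]);q=r.x;print(q,'\n',r.fun.reshape(-1,2))
for x,y in((148,80),(146,180)): print('bar',Rz(-q[3])@(atz(*w(x,y),q[2]+30)-q[:3]))
for x,y in((178,137),(212,137),(148,262),(256,262)):
  z=293.4-152.5+(0 if y==137 else 200);print('board',Rz(-q[3])@(atz(*w(x,y),z)-q[:3]))
print('tcp in stand',Rz(-q[3])@(np.array([572.4,199,293.4])-q[:3]))
E
python3 fit2.py
```

```text
[619.46 195.68  -1.51   0.18] 
 [[-0.34 -0.34]
 [-0.48  0.32]
 [ 1.13 -0.17]
 [-0.76 -0.36]
 [ 0.42 -0.49]
 [ 0.39 -0.7 ]
 [-0.36  2.17]]
bar [-67.24  85.34  30.  ]
bar [-69.4   40.76  30.  ]
board [-51.3   67.86 142.41]
board [-40.03  67.74 142.41]
board [-49.73  68.05 342.41]
board [-37.67  67.93 342.41]
tcp in stand [-45.68  11.77 294.91]
```

```bash
python3 -m jog '-0.005 0 0 0;-0.004 0 0 0;0 0 0.01 0;0 0 0.02 0;0 0 0.02 0;0 0 0.02 0;0 0 0.02 0;0 0 0.01 0;0 0 0.008 0;0 0 0.004 0;0 0 0 0;0 0 0 0;0 0 0 0' ; python3 -m jog '0 0 0.002 0;0 0 0.002 0;0 0 0.002 0;0 0 0.001 0;0 0 0.001 0;0 0 0.001 0;0 0 0 0;0 0 0 0'
```

```text
time: 9.9
position: [574.2, 191.9, 182.3]
orientation: [0.0, 0.643, 0.766, 0.001]
wrist_force: [0.1, 0.7, -3.6]
width: 14.2
finger_force: 60.1
time: 10.57
position: [573.6, 191.6, 172.2]
orientation: [-0.0, 0.643, 0.766, -0.0]
wrist_force: [0.4, -0.1, -3.7]
width: 14.3
finger_force: 60.2
```

```bash
python3 -m jog '0 -0.004 0 0;0 -0.004 0 0;0 -0.003 0 0;0 0 0 0;0 0 0 0' ; for i in 1; do :; done; python3 -m jog '0 -0.001 0 0;0 -0.001 0 0;0 0 0 0'; python3 -m jog '0 -0.001 0 0;0 -0.001 0 0;0 0 0 0'
```

```text
time: 10.98
position: [562.7, 189.7, 172.5]
orientation: [0.0, 0.643, 0.766, 0.0]
wrist_force: [0.6, 0.5, -3.3]
width: 14.2
finger_force: 60.3
time: 11.23
position: [561.1, 189.4, 172.4]
orientation: [0.0, 0.643, 0.766, 0.0]
wrist_force: [1.5, -0.2, -4.1]
width: 14.2
finger_force: 60.3
time: 11.48
position: [559.8, 189.2, 172.7]
orientation: [0.001, 0.643, 0.766, 0.001]
wrist_force: [4.4, -0.4, -4.1]
width: 14.3
finger_force: 60.3
```

Contact with the bar was felt. I'll back off slightly and set it down.

```bash
python3 -m jog '0 0.001 0 0;0 0 0.002 0;0 0 0.002 0;0 0 0.001 0;0 0 0 0;0 0 0 0'; python3 -m jog '0 0 0.001 0;0 0 0.001 0;0 0 0 0;0 0 0 0'
```

```text
time: 11.98
position: [560.3, 189.4, 168.4]
orientation: [0.0, 0.643, 0.766, 0.001]
wrist_force: [0.5, -0.9, 9.2]
width: 14.5
finger_force: 62.1
time: 12.32
position: [560.6, 189.5, 168.4]
orientation: [0.001, 0.643, 0.765, 0.001]
wrist_force: [-3.3, -2.5, 26.5]
width: 14.5
finger_force: 64.7
```

```bash
python3 -m jog '0 0 -0.001 0;0 0 -0.001 0;0 0 0 0'; python3 -m jog '0 0 0 0;0 0 0 0;0 0 0 0;0 0 0 0' 192 20; python3 -m jog '0 0 -0.005 0;0 0 -0.005 0;0 0 -0.005 0;0 0 -0.005 0;0 0 0 0;0 0 0 0'; python3 - <<'E'
from h import *
p,im=save('wrist','w6.png');np.save('w6.npy',p['pose'])
cv2.imwrite('pics/c6.png',cv2.resize(im[85:285,240:420],(540,600))[:,:,::-1])
E
```

```text
time: 12.57
position: [560.3, 189.4, 168.4]
orientation: [0.0, 0.643, 0.766, 0.001]
wrist_force: [0.2, -1.1, 10.4]
width: 14.1
finger_force: 62.4
time: 12.9
position: [559.4, 189.1, 166.9]
orientation: [-0.0, 0.643, 0.766, -0.001]
wrist_force: [-0.7, -0.1, 0.3]
width: 20.7
finger_force: 0.0
time: 13.4
position: [560.1, 189.3, 187.8]
orientation: [0.0, 0.643, 0.766, 0.0]
wrist_force: [-0.5, -0.2, -0.7]
width: 21.2
finger_force: 0.0
```

View pics/c6.png

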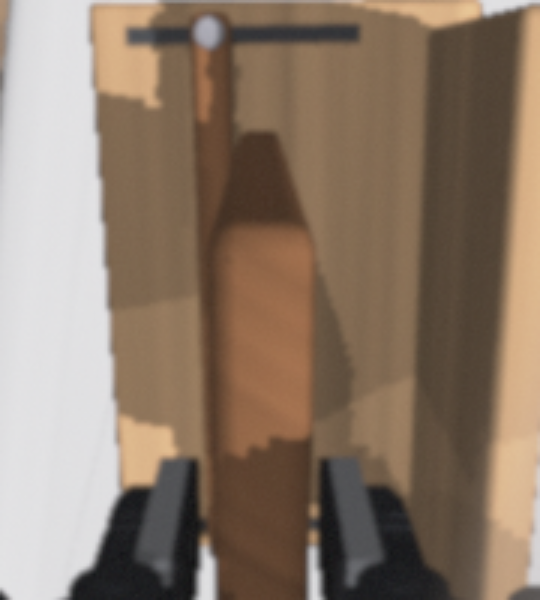

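The board stands free and upright just inside the bar: foot at crop (262,132), bar's panel-side edge at (232,130). I'll check the centring before leaning it.

```bash
python3 - <<'E'
from h import *
from scipy.optimize import least_squares
np.set_printoptions(precision=2,suppress=True)
W=cams.camera_params('wrist');W['pose']=np.load('w6.npy')
w=lambda X,Y:(W,240+X/3-.33,85+Y/3-.33)
P=[((-116,105,12),w(91,5)),((-116,-105,12),w(124,487)),((19,105,12),w(480,2)),((0,95,122),w(521,12)),((0,-95,122),w(491,600)),((0,95,12),w(430,28))]
P=[P[i] for i in(0,1,3,5)]
f=lambda q:np.array([np.array(proj(c,[q[0],q[1],0.5]+Rz(q[2])@np.array(X)))-[u,v] for X,(c,u,v) in P]).ravel()
r=least_squares(f,[620,194,.175]);x,y,a=r.x;print(r.x,r.fun)
for X,Y,z in((245,133,12.5),(277,133,12.5),(218,230,212.5),(310,230,212.5),(232,130,30.5)): print(Rz(-a)@(atz(*w(X,Y),z)-[x,y,.5]))
E
```

```text
[618.15 196.43   0.15] [ 1.33 -5.7  -4.34 16.17  1.1  -3.24  0.59 -0.32]
[-63.85  57.65  12.  ]
[-52.43  57.92  12.  ]
[-64.35  57.45 212.  ]
[-51.74  57.74 212.  ]
[-67.97  59.7   30.  ]
```

Centred within about 2 mm. Now I'll lean it slowly, caged by the fingers.

```bash
python3 -m jog '0 0.002 0 0;0 0.002 0 0;0 0.002 0 0;0 0.002 0 0;0 0.002 0 0;0 0.002 0 0;0 0.002 0 0;0 0.002 0 0;0 0.002 0 0;0 0.002 0 0;0 0 0 0' 188; python3 -m jog '0 0.003 0 0;0 0.003 0 0;0 0.003 0 0;0 0.003 0.001 0;0 0.003 0 0;0 0.003 0.001 0;0 0.003 0 0' 180;python3 -m jog '0 0.003 0.001 0;0 0.003 0 0;0 0.003 0.001 0;0 0.003 0 0;0 0.003 0.001 0;0 0.003 0.001 0;0 0 0 0' 172; python3 - <<'E'
from h import *
p,im=save('wrist','w7.png')
cv2.imwrite('pics/c7.png',cv2.resize(im[85:325,210:450],(600,600))[:,:,::-1])
E
```

```text
time: 14.37
position: [580.0, 192.7, 187.3]
orientation: [0.0, 0.643, 0.766, 0.0]
wrist_force: [0.2, 0.6, -0.0]
width: 22.2
finger_force: 0.0
time: 14.95
position: [600.5, 196.2, 185.1]
orientation: [-0.0, 0.643, 0.766, -0.0]
wrist_force: [0.1, -0.3, -0.5]
width: 25.3
finger_force: 0.1
time: 15.53
position: [618.6, 199.4, 181.1]
orientation: [0.0, 0.643, 0.766, 0.0]
wrist_force: [1.2, 0.7, 0.8]
width: 27.8
finger_force: 0.3
```

View pics/c7.png

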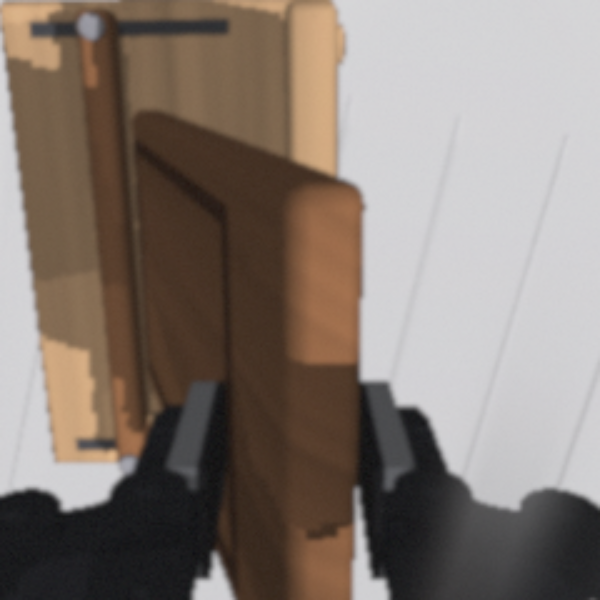

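The board leans about 18°, resting on the rear finger, with its foot at the bar (crop 140,120). I'll continue to the panel.

```bash
python3 -m jog '0 0.002 0.001 0;0 0.002 0 0;0 0.002 0 0;0 0.002 0.001 0;0 0.002 0 0;0 0.002 0 0;0 0.002 0 0;0 0.002 0 0;0 0 0 0' 162; python3 -m jog '0 0.002 0 0;0 0.002 0 0;0 0.002 0 0;0 0.002 0 0;0 0 0 0' 152; python3 -m jog '0 0 0 0;0 0 0 0;0 0 0 0;0 0 0 0' 140; python3 - <<'E'
from h import *
p,im=save('wrist','w8.png');p,jm=save('scene','s8.png')
a=cv2.resize(im[85:325,210:450],(400,400));b=cv2.resize(jm[220:380,180:340],(400,400))
cv2.imwrite('pics/c8.png',np.hstack([a,b])[:,:,::-1])
E
```

```text
time: 16.33
position: [634.2, 202.1, 179.2]
orientation: [0.0, 0.643, 0.766, 0.0]
wrist_force: [0.1, -0.0, 0.2]
width: 31.1
finger_force: 0.4
time: 16.75
position: [642.0, 203.5, 179.2]
orientation: [-0.0, 0.643, 0.766, 0.0]
wrist_force: [0.5, 0.5, -0.4]
width: 34.4
finger_force: 0.0
time: 17.08
position: [641.6, 203.5, 179.3]
orientation: [0.0, 0.643, 0.766, -0.0]
wrist_force: [-0.5, -0.6, -0.3]
width: 38.6
finger_force: 0.0
```

View pics/c8.png

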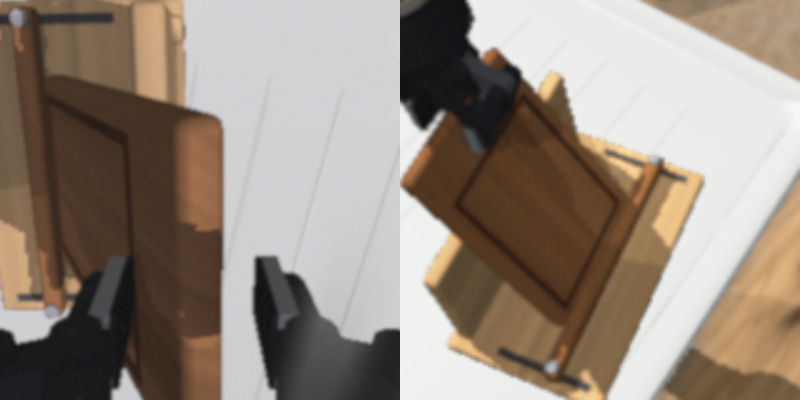

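The board rests on the panel, and the rear finger is clear at crop (265,290). Before withdrawing I'll check the foot gap numerically, by comparing the foot-to-bar pixel distance with predictions.

```bash
python3 - <<'E'
from h import *
np.set_printoptions(precision=1,suppress=True)
W=cams.camera_params('wrist');q=[619.5,195,0.5];R=Rz(.175)
for b in(-68,):
  e=[np.array(proj(W,q+R@[b,y,30.])) for y in(100,-100)]
  for g in(0,2,4,6):
    c=b+g+13.5; th=np.arctan(-c/110)
    # back-bottom corner (c,60,12); front-bottom corner; top corners
    M=Ry(th); pts=[proj(W,q+R@(np.array([c,0,12.])+M@np.array(v))) for v in((-15,58.5,1.5),(-15,-58,1.5),(0,58.5,200),(-15,58.5,200))]
    print(g,np.degrees(th).round(1),*[np.array(p) for p in pts])
  print('bar edge',e)
im=cv2.imread('pics/w8.png')
for v in(132,136,140,150,160):
  print(v,[tuple(int(k) for k in im[v,u]) for u in range(224,250,2)])
E
```

```text
0 26.4 [236.5 132.6] [245.9 237.2] [347.9 161. ] [317.8 163.7]
2 25.5 [238.4 132.5] [247.6 237.1] [346.6 161.5] [316.  164.2]
4 24.7 [240.3 132.5] [249.3 237. ] [345.2 162. ] [314.  164.6]
6 23.8 [242.2 132.5] [251. 237.] [343.7 162.5] [311.9 165.1]
bar edge [array([228.8,  88.8]), array([246.1, 274.3])]
132 [(45, 64, 91), (47, 67, 94), (48, 66, 93), (44, 60, 85), (37, 51, 70), (30, 40, 56), (36, 47, 63), (39, 54, 74), (37, 52, 73), (36, 50, 72), (35, 50, 71), (35, 50, 69), (34, 47, 68)]
136 [(47, 64, 91), (46, 66, 93), (48, 67, 93), (45, 62, 86), (36, 51, 72), (34, 43, 60), (33, 46, 62), (38, 53, 72), (38, 53, 74), (38, 52, 73), (34, 48, 71), (37, 51, 73), (37, 51, 72)]
140 [(46, 63, 90), (46, 66, 92), (50, 67, 95), (44, 62, 88), (39, 55, 76), (30, 42, 57), (32, 43, 58), (34, 47, 66), (36, 51, 72), (36, 51, 72), (35, 50, 72), (39, 54, 74), (38, 51, 73)]
150 [(42, 57, 83), (44, 63, 89), (48, 68, 94), (46, 65, 90), (42, 60, 84), (35, 47, 67), (29, 40, 55), (29, 38, 54), (34, 45, 63), (33, 47, 66), (31, 43, 60), (31, 39, 53), (26, 31, 44)]
160 [(46, 61, 84), (43, 59, 84), (45, 63, 87), (45, 62, 88), (48, 65, 89), (38, 54, 77), (33, 44, 60), (32, 41, 56), (30, 40, 58), (36, 50, 71), (39, 55, 75), (39, 52, 73), (36, 52, 72)]
```

The foot gap agrees with roughly zero at both ends. Withdrawing.

```bash
python3 -m jog '0 0 0 0;0 0 0 0;0 0 0 0;0 0 0 0' 90; python3 -m jog '0 0 -0.005 0;0 0 -0.01 0;0 0 -0.02 0;0 0 -0.03 0;0 0 -0.03 0;0 0 -0.03 0;0 0 -0.02 0;0 0 0 0;0 0 0 0;0 0 0 0;0 0 0 0;0 0 0 0'; python3 - <<'E'
from h import *
np.set_printoptions(precision=1,suppress=True)
W,im=save('wrist','w9.png');T,tm=save('top','t9.png');t0=cv2.imread('pics/top1.png')[:,:,::-1]
print(manip.read_state()['joint_vel'])
d=np.abs(tm.astype(int)-t0).sum(2)
for n,(u,v) in dict(mug=(315,268),garlic=(342,151)).items(): print(n,d[v-18:v+18,u-18:u+18].mean().round(1))
# model-vs-image: front face projected outline, mean edge strength for foot gaps/y offsets
g=cv2.cvtColor(im,cv2.COLOR_RGB2GRAY);m=cv2.GaussianBlur(g,(0,0),1);E=np.hypot(cv2.Sobel(m,5,1,0),cv2.Sobel(m,5,0,1))
q=np.array([619.5,195,.5]);best=[]
for gp in range(-4,9,1):
 for dy in range(-6,7,1):
  for ya in(-.03,-.015,0,.015,.03):
   c=-68+gp+13.5;th=np.arctan(-c/110);M=Ry(th);R=Rz(.175)
   L=[((0,60,200),(0,-60,200)),((-15,60,10),(-15,60,190)),((-15,-60,10),(-15,-60,190)),((0,60,100),(0,60,190))]
   s=[]
   for a,b in L:
    for k in np.linspace(0.05,.95,40):
     u,v=proj(W,q+R@(np.array([c,dy,12.])+Rz(ya)@M@(np.array(a)*(1-k)+np.array(b)*k)))
     if 1<u<638 and 1<v<398: s.append(E[int(round(v)),int(round(u))])
   best.append((np.mean(s),gp,dy,ya,len(s)))
print(sorted(best)[-5:])
E
```

```text
time: 17.52
position: [641.6, 203.5, 179.3]
orientation: [-0.0, 0.643, 0.766, 0.0]
wrist_force: [-1.1, -0.1, -0.4]
width: 55.7
finger_force: 0.0
time: 18.52
position: [641.3, 203.2, 323.2]
orientation: [-0.0, 0.643, 0.766, -0.001]
wrist_force: [-0.1, -0.8, 0.2]
width: 55.3
finger_force: 0.0
[ 0. -0.  0. -0. -0.  0. -0.]
mug 52.9
garlic 24.5
[(np.float32(156.97038), 4, 2, 0.015, 160), (np.float32(157.17348), 3, 2, 0.015, 160), (np.float32(158.39948), 4, 1, 0.03, 160), (np.float32(159.90884), 5, 1, 0.03, 160), (np.float32(160.98892), 5, 2, 0.015, 160)]
```

```bash
python3 - <<'E'
from h import *
W=cams.camera_params('wrist');im=cv2.imread('pics/w9.png');q=np.array([619.5,195,.5]);R=Rz(.175)
for y in(85,75,50,25,0,-25,-50,-75):
  u,v=proj(W,q+R@[-66.5,y,30.]);v=int(round(v));u0=int(u)
  f=[]
  for g in(0,3):
    c=-66.5+g+13.5;M=Ry(np.arctan(-c/110))
    f.append(round(proj(W,q+R@(np.array([c,y,12.])+M@np.array([-15,0,2.])))[0],1))
  print(y,v,'bar edge',round(u,1),'foot g0,g3',f,'from',u0-10,[int(k) for k in im[v,u0-10:u0+16,2]])
E
```

```text
85 106 bar edge 263.5 foot g0,g3 [np.float64(265.5), np.float64(267.4)] from 253 [111, 120, 133, 130, 112, 99, 95, 91, 82, 72, 67, 81, 103, 120, 125, 124, 127, 130, 131, 130, 127, 125, 124, 120, 118, 120]
75 114 bar edge 263.9 foot g0,g3 [np.float64(265.9), np.float64(267.8)] from 253 [108, 100, 93, 94, 100, 101, 99, 94, 87, 78, 68, 71, 90, 110, 123, 127, 127, 130, 131, 129, 130, 128, 124, 123, 119, 119]
50 131 bar edge 265.0 foot g0,g3 [np.float64(266.9), np.float64(268.8)] from 254 [111, 100, 92, 88, 91, 94, 97, 95, 91, 82, 72, 62, 61, 60, 54, 53, 59, 58, 64, 67, 70, 69, 72, 72, 70, 71]
25 148 bar edge 266.0 foot g0,g3 [np.float64(267.8), np.float64(269.7)] from 256 [111, 95, 88, 88, 88, 90, 91, 89, 84, 71, 64, 66, 65, 69, 72, 77, 77, 77, 79, 76, 78, 78, 77, 76, 76, 75]
0 165 bar edge 267.0 foot g0,g3 [np.float64(268.8), np.float64(270.6)] from 257 [133, 123, 107, 102, 102, 105, 102, 97, 87, 73, 64, 65, 69, 76, 88, 89, 86, 83, 82, 82, 77, 79, 78, 78, 77, 76]
-25 181 bar edge 268.0 foot g0,g3 [np.float64(269.7), np.float64(271.6)] from 258 [136, 127, 112, 105, 106, 106, 105, 101, 93, 78, 66, 63, 67, 71, 82, 88, 91, 89, 90, 89, 91, 91, 89, 89, 87, 87]
-50 196 bar edge 269.0 foot g0,g3 [np.float64(270.7), np.float64(272.4)] from 258 [137, 136, 129, 124, 127, 121, 111, 106, 100, 94, 82, 66, 68, 71, 71, 64, 59, 61, 70, 79, 84, 84, 86, 87, 86, 87]
-75 211 bar edge 269.9 foot g0,g3 [np.float64(271.5), np.float64(273.3)] from 259 [146, 147, 142, 138, 145, 153, 149, 134, 113, 99, 84, 82, 109, 147, 169, 181, 184, 183, 189, 197, 197, 189, 167, 144, 127, 116]
```

```bash
python3 -c "
from plant import workorder
print(workorder.sign_off())"
```

```text
the job is handed in; nothing more can be done
None
```

The board is standing on its foot end in the drying stand, leaning on the back panel with its foot at the bar (gap about 0–1 mm) and centred to about 2 mm; the job was handed in at about 19 s, and I viewed 12 pictures, over the limit of 10. No contact with the mug or garlic was felt, but the mug area looked different in the final overhead picture, and I did not check whether that was only the arm and its shadow.

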